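Pack and stack the two kit trays

ROBOT

A 6-joint arm with a two-finger parallel gripper is mounted at the origin on a cart in front of the work surface, level with it; the furniture and walls round the work are solid. World frame = base frame: x ahead of the robot, y to its left, z up, the work surface at z = 0. Lengths are in m, angles in rad, forces in N, time in s.
With the tool pointing down it reaches from about 0.325 to 0.85 m from the base axis. Payload 4.4 kg.
Tool frame: the origin (TCP) lies on the centre line of the jaws, within the pads' length; the fingertips stand 8 mm ahead of it and the grasp point (between the pads) lies 11 mm behind it; z points along the fingers, y is the line along which they close (so a half turn about z gives the same grasp; the last joint's range is limited). The gripper opens to 94 mm and grips with 3 to 60 N. Pads are 16 mm wide; open, the fingers measure 119 mm over their backs; the gripper's body (75 mm by 177 mm) begins 78 mm behind the grasp point.
Start: joints at [-1.276, 0.207, 1.542, -0, 1.393, -0.15], TCP at [0.247, -0.519, 0.213] pointing down, gripper open.
Joint ranges: [-2.73, 2.73], [-0.86, 2.22], [0.23, 2.46], [-1.11, 4.25], [0.08, 2.63], [-2.82, 2.82]. Speed limits (rad/s): [2.79, 2.79, 3.14, 3.14, 3.14, 3.14].

INTERFACE

Orientations are given as a unit quaternion [x, y, z, w].
In Python, from station import env gives the robot as it stands.
- The arm moves only by the shell command python3 -m handwheel 'ROWS' [FORCE]. ROWS is JSON, a list of rows, each a list of 7 numbers: the turn, a rotation vector about the world's x, y, z in units of 5 degrees (1.0 is 5 degrees), then the shift along the world's x, y, z in m, then the gripper command: -1 is shut, 1 is fully open, values between are in proportion. In form: [[ax, ay, az, dx, dy, dz, hand], ...]. A call has 1 to 8 rows; each row shifts and turns the commanded pose from where the row before left it; what a row does not reach is not made up. A row lasts 1/10 s, in which the tool goes at most 50 mm and 8.59 degrees, less where a joint would pass 70% of its speed; a pose out of reach is approached as far as the arm can. A call is refused whole if a number of a shift passes 0.05 or a number of a turn 1, either way. A call with a gripper value outside its range is refused whole. The fingers move at their own pace and stop on an object; FORCE is the grip in N (left out, the last holds). Time passes only in rows, so rows that do not move let the fingers close. It gives the time, the measured TCP pose, the force, the opening and the grip force at its end, in the units of the state.
- env.read_state(): the state, without advancing time (a new reading comes with each control period).
- env.capture(name): name is "side" or "top"; returns a dict with "color" (400x640x3 uint8, red, green, blue), "range_z" (400x640 float32, m along the optical axis (not along the pixel's ray), 0 where there is no reading), "K" (3x3 intrinsics, pixels), "k1" (the pictures are not rectified: a ray, as slopes to the right and down, at radius r is drawn at 1 + k1 r^2 times it, then the intrinsics apply), "eye" and "attitude" of the camera in the world. Camera axes: x right, y down, z forward; pixel columns grow to the right and rows downward; lengths in m; the calibration is good to about 2 mm. A picture is of the moment at which its call begins.
- env.finish_job(): hands the job in; it is judged then, once.
The state is a dict: "time": time; "joint_positions": joint angles; "joint_vel": joint speeds; "joint_efforts": joint torques, N m; "tcp_pos": TCP position; "eef_rot": TCP orientation; "force": force on the tool from outside, world axes, zero at the start; "moment": the same for the moment, N m; "opening": finger opening in m; "gripper_force": force on a finger pad.
Only numpy, scipy, OpenCV 4.12 (cv2) and the standard library are available. Lean on these libraries where they do the work, as an engineer would, in place of code of your own. Each camera call takes 0.05 s, during which the arm holds its last target. There are 200 camera calls.

TASK

Lay the hex-key holder flat inside the open bottom tray, then take the handled tray off the sloping stand, level it and set it down gently on the bottom tray so that it registers inside all four corner angles and rests fully home, level on the rim. Leave the bottom tray about where it stands, do not disturb the jar, the tape roll or the plug adapter, and let go of everything at the end.

Things in the scene. Friction and masses are not known exactly. Their poses are not given: they have to be found in the camera images.
- bottom_tray: open grey plastic tray without a handle, loose on the bench, 0.8 kg, 130 x 150 mm outside over its corner flares. Origin: centre of its underside; x along its short side, y along its long side, z up. Floor 4 mm thick; flat rim 45 mm above the underside, its inward flange leaving an opening of 92 x 112 mm; inside below it 104 x 124 mm.
- rim (a point): centre of the bottom tray's opening, at rim height; the seated top tray's origin comes here. At each corner an upright L angle (legs 30 mm) rises 11 mm above the rim, then flares outward 30 degrees up to about 20 mm above it. The straight faces of the angles enclose 114 x 134 mm: 2 mm to spare on each side of the top tray.
- top_tray: grey plastic tray with a carrying handle, 110 (x) x 130 (y) mm, walls 40 mm high, about 0.3 kg, same either way round. Origin: centre of its underside; z along its own upward normal. At the start it lies loose on the sloping stand, tilted 25 degrees, its low edge by the stand's lip, its normal leaning to the robot's left (+y).
- handle (a point): centre of the top tray's handle bar, 67 mm along the tray's z from its origin. The bar is 12 mm thick (tray's x), 78 mm long (tray's y), 26 mm high (from 54 to 80 mm above the tray's underside), open underneath between two 10 mm posts 66 mm apart; a divider up to 26 mm high, 3 mm thick, runs below it.
- slope_stand: fixed grey sheet-metal stand, 110 x 150 mm, about 71 mm high at its high edge. Origin: centre of its underside; its slope rises along its +x at 25 degrees, with a lip 12 mm high at the low (-x) edge, which lies to the robot's left (+y). The middle of the slope is 46 mm above its origin.
- hex_holder: folding hex-key holder, a slim bar lying flat on the bench, 26 (x) x 90 (y) x 16 (z) mm, about 0.05 kg; origin: centre of its underside, y along its length. It fits the bottom tray's opening lengthwise along the tray's y.
- small_jar: bystander: round screw-lid jar, 48 mm across, 56 mm high, origin at the centre of its underside
- tape_roll: bystander: roll of packing tape lying flat, 82 mm across, 48 mm high, origin at the centre of its underside
- plug_adapter: bystander: black mains plug adapter, 58 x 62 x 29 mm, origin at the centre of its underside
There are look-alikes about, which are no part of the job. Leave any orange look-alike of the hex_holder alone.

How it is judged:
On the way:
1. the hex-key holder lies flat inside the bottom tray, let go, and the bottom tray is still open (the top tray is away from it) (z of hex_holder in the frame of bottom_tray below 0.012 m and x of hex_holder in the frame of bottom_tray between -0.05 and 0.05 m and y of hex_holder in the frame of bottom_tray between -0.055 and 0.055 m and angle between hex_holder's own z axis and vertical below 0.2 rad and contact force between the fingers and hex_holder below 0.1 N and horizontal distance between top_tray and bottom_tray above 0.12 m), for 0.2 s.
At the end, for the whole second after the job is handed in: Holder flat on the bottom tray's floor; bottom tray flat on the bench; top tray on its rim inside all four corner angles: centred within 4 mm, 45 +-2.5 mm above it, parallel to it within 0.03 rad, level within 0.04 rad, turned at most 0.06 rad (either way round); all at rest (z of hex_holder in the frame of bottom_tray between 0 and 0.012 m and x of hex_holder in the frame of bottom_tray between -0.05 and 0.05 m and y of hex_holder in the frame of bottom_tray between -0.055 and 0.055 m and angle between hex_holder's own z axis and vertical below 0.2 rad and z of top_tray in the frame of bottom_tray between 0.0425 and 0.0475 m and x of top_tray in the frame of bottom_tray between -0.004 and 0.004 m and y of top_tray in the frame of bottom_tray between -0.004 and 0.004 m and angle between the z axis of top_tray and the z axis of bottom_tray, either way round below 0.03 rad and angle between the x axis of top_tray and the x axis of bottom_tray, either way round below 0.06 rad and angle between top_tray's own z axis and vertical below 0.04 rad and angle between bottom_tray's own z axis and vertical below 0.03 rad and height (world z) of bottom_tray below 0.006 m and linear speed of each of top_tray, bottom_tray, hex_holder below 0.02 m/s); the robot touches nothing.
It fails at once if the bottom tray is shoved more than 40 mm (distance of bottom_tray from where it was at the start of the episode above 0.04 m).
It fails at once if the top tray is slammed or dropped on the bottom tray (more than 60 N between them) (contact force between top_tray and bottom_tray above 60 N).
It fails at once if a bystander (jar, tape roll, plug adapter) is moved more than 30 mm or knocked over (distance of any of small_jar, tape_roll, plug_adapter from where it was at the start of the episode above 0.03 m or angle between any of small_jar, tape_roll, plug_adapter's own z axis and vertical above 0.6 rad).
It also fails if it takes over 61 s, if anything falls off the work surface, if the arm or the gripper's body presses on something with over 40 N, if the wrist force passes 120 N, or if a joint passes its speed limit or range.

## Working session

There is one attempt and no reset: what is moved stays moved. The work goes in short steps, Python scripts to look and compute and a shell command to move; the robot and the scene stay as the last step left them, time stands still between calls to the robot, and variables do not carry over. Pictures are saved under pics/ and viewed, at most 10 in all, crops included, and the job is handed in when it is done.

```bash
ls; mkdir -p pics; cat > h.py <<'E'
import numpy as np, cv2
from scipy.spatial.transform import Rotation as R
from station import env
def cap(n):
    c=env.capture(n); a=np.array(c["attitude"]); 
    c["R"]=a if a.shape==(3,3) else R.from_quat(a).as_matrix()
    return c
def ray(c,uv):
    uv=np.atleast_2d(np.array(uv,float)); K=np.array(c["K"]); k=float(np.ravel(c["k1"])[0])
    p=cv2.undistortPoints(uv.reshape(-1,1,2),K,np.array([k,0,0,0,0.]),None,None,None).reshape(-1,2) if 0 else None
    d=np.c_[(uv[:,0]-K[0,2])/K[0,0],(uv[:,1]-K[1,2])/K[1,1]]; s=d.copy()
    for _ in range(20): s=d/(1+k*(s**2).sum(1,keepdims=True))
    return np.c_[s,np.ones(len(s))]
def plane(c,uv,z):
    d=ray(c,uv)@c["R"].T; e=np.array(c["eye"]); return e+d*((z-e[2])/d[:,2])[:,None]
def cloud(c):
    h,w=c["range_z"].shape; v,u=np.mgrid[:h,:w]
    r=ray(c,np.c_[u.ravel(),v.ravel()]); P=(r*c["range_z"].ravel()[:,None])@c["R"].T+np.array(c["eye"])
    P[c["range_z"].ravel()==0]=np.nan
    return P.reshape(h,w,3)
E
python3 - <<'E'
from h import *
for n in("top","side"):
    c=cap(n); print(n,c["eye"],c["attitude"],c["K"],c["k1"]); cv2.imwrite(f"pics/{n}0.png",c["color"][...,::-1]); np.savez(f"{n}0.npz",**{k:v for k,v in c.items()})
s=env.read_state(); print(s)
E
```

```text
pics
top [ 0.44441399 -0.01190914  1.27204136] [-0.69721494  0.71533714 -0.02481873  0.03959974] [[440.32870652   0.         306.03439988]
 [  0.         440.32870652 201.23553141]
 [  0.           0.           1.        ]] -0.03705381968961489
side [ 0.5666898  -1.32913321  0.59866939] [ 0.81900978  0.01345156  0.00796647 -0.57356654] [[474.12975472   0.         327.25562829]
 [  0.         474.12975472 204.09135733]
 [  0.           0.           1.        ]] -0.07770879533800117
{'time': 0.1, 'joint_positions': array([-1.27651948e+00,  2.07314782e-01,  1.54275838e+00,  2.35860556e-06,
        1.39349670e+00, -1.50525769e-01]), 'joint_vel': array([ 0.00098367, -0.00207135, -0.00400683,  0.0004853 , -0.00053063,
       -0.0005668 ]), 'joint_efforts': array([-9.72008752e-05, -3.71861422e+01, -2.82291895e+01,  6.99446490e-02,
        3.11690464e-02, -6.66104688e-05]), 'tcp_pos': array([ 0.24718641, -0.51839589,  0.21244326]), 'eef_rot': array([ 9.75370169e-01,  2.20572110e-01, -6.98378025e-05, -9.86136707e-04]), 'force': array([ 0.05404929,  0.02268091, -0.73251765]), 'moment': array([ 0.04268575, -0.06041937, -0.0123416 ]), 'gripper_force': 0.0, 'opening': 0.09385476624825591}
```

View pics/top0.png

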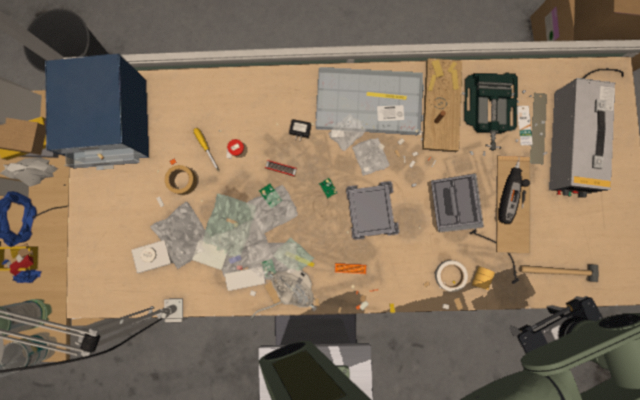

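View pics/side0.png

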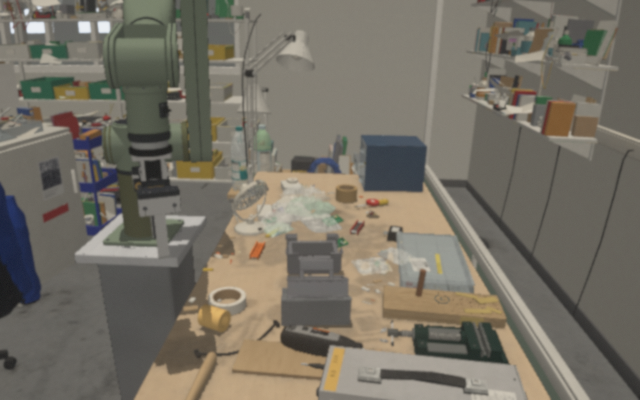

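Top view: the bottom tray is at (372,210) and the handled tray on its stand at (456,202). There are two bars that could be the hex_holder: a dark red/black one at (281,168) and an orange one at (350,268). The orange one is the look-alike, so I pick (281,168), and a crop will confirm it. The side view shows the trays at (313,255) and (316,300).

```bash
python3 - <<'E'
from h import *
c=dict(np.load("top0.npz")); im=c["color"][...,::-1]
cv2.imwrite("pics/crop0.png",np.hstack([cv2.resize(im[140:200,240:330],(400,267),interpolation=3),cv2.resize(im[170:245,335:450][:, :],(400,267),interpolation=3)]))
P=cloud(c)
hsv=cv2.cvtColor(c["color"],cv2.COLOR_RGB2HSV)
for nm,(u0,v0,u1,v1) in dict(hex=(262,155,300,182),orange=(330,258,372,280),btray=(340,175,405,245),stand=(422,165,490,240)).items():
    Q=P[v0:v1,u0:u1].reshape(-1,3); 
    print(nm,np.nanpercentile(Q[:,2],[2,25,50,75,90,98,100]).round(4))
    Z=P[v0:v1,u0:u1,2]; m=np.zeros(P.shape[:2],bool)
    zz={'hex':.008,'orange':.008,'btray':.03,'stand':.02}[nm]
    m[v0:v1,u0:u1]=Z>zz
    q=P[m]; 
    r=cv2.minAreaRect(np.float32(q[:,:2]*1000)); print(m.sum(),r,cv2.boxPoints(r).round(0).tolist(), np.median(q,0))
# tray top row of handle: highest points
m=np.zeros(P.shape[:2],bool); m[165:240,422:490]=P[165:240,422:490,2]>.1
q=P[m]; print(len(q),q.mean(0),cv2.minAreaRect(np.float32(q[:,:2]*1000)))
E
```

```text
hex [-0.0056 -0.0018  0.0003  0.0041  0.0114  0.0162  0.0223]
186 ((659.4369506835938, 84.32195281982422), (88.97469329833984, 25.8098201751709), 72.32538604736328) [[634.0, 46.0], [658.0, 38.0], [685.0, 123.0], [661.0, 131.0]] [0.65979923 0.08608332 0.01179332]
orange [-0.0052 -0.002  -0.      0.0041  0.0115  0.0165  0.0264]
164 ((365.4747314453125, -106.71292114257812), (85.89300537109375, 25.187925338745117), 84.615966796875) [[349.0, -148.0], [374.0, -151.0], [382.0, -65.0], [357.0, -63.0]] [ 0.36585329 -0.1107345   0.01200326]
btray [-0.0055 -0.0012  0.0015  0.006   0.0454  0.0623  0.0702]
902 ((526.37451171875, -168.97247314453125), (149.0437774658203, 127.166748046875), 5.857290744781494) [[446.0, -113.0], [459.0, -240.0], [607.0, -225.0], [594.0, -98.0]] [ 0.52871317 -0.17674794  0.04546709]
stand [-0.0052 -0.001   0.0056  0.0568  0.0703  0.1155  0.1238]
2480 ((540.1976928710938, -402.7875671386719), (151.0302276611328, 127.24263763427734), 4.430169105529785) [[460.0, -345.0], [470.0, -472.0], [620.0, -460.0], [611.0, -334.0]] [ 0.53966108 -0.40412976  0.05731636]
285 [ 0.54467252 -0.40337544  0.11072152] ((544.2091064453125, -406.3426513671875), (131.626220703125, 74.76728820800781), 5.529535293579102)
```

View pics/crop0.png

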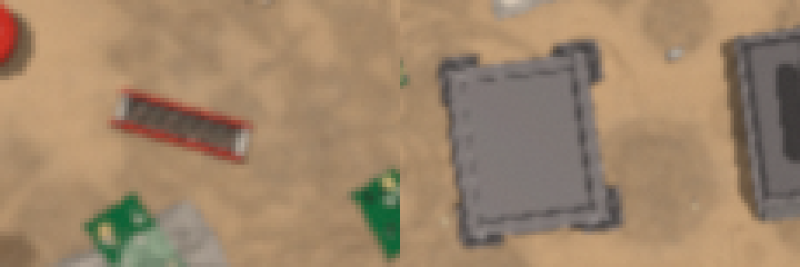

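The crop confirms a dark red body with black keys, not orange, so this is the hex_holder. It sits at (0.659, 0.0845) with its long axis at 72°. I'm moving there.

```bash
python3 -m handwheel '[[0,0,0.6,0.026,0.038,0,0.3],[0,0,0.6,0.026,0.038,0,0.3],[0,0,0.6,0.026,0.038,0,0.3],[0,0,0.6,0.026,0.038,0,0.3],[0,0,0.6,0.026,0.038,0,0.3],[0,0,0.6,0.026,0.038,0,0.3],[0,0,0.6,0.026,0.038,0,0.3],[0,0,0.6,0.026,0.038,0,0.3]]' 20
python3 -m handwheel '[[0,0,0.6,0.026,0.038,0,0.3],[0,0,0.6,0.026,0.038,0,0.3],[0,0,0.6,0.026,0.038,0,0.3],[0,0,0.6,0.026,0.038,0,0.3],[0,0,0.6,0.026,0.038,0,0.3],[0,0,0.6,0.026,0.038,0,0.3],[0,0,0.6,0.025,0.038,0,0.3],[0,0,0,0,0,0,0.3]]'
cat > st.py <<'E'
from h import *
s=env.read_state(); r=R.from_quat(s["eef_rot"]).as_matrix()
print("t",s["time"],"p",s["tcp_pos"].round(4),"close",np.degrees(np.arctan2(r[1,1],r[0,1])).round(2),"z",r[:,2].round(4),"F",s["force"].round(1),"M",s["moment"].round(2),"op",round(s["opening"],4),s["gripper_force"])
E
python3 st.py
```

```text
time: 0.9
tcp_pos: [0.4559, -0.2132, 0.2131]
eef_rot: [0.908, 0.419, -0.0, -0.0]
force: [-0.2, 0.3, -0.6]
opening: 0.061
gripper_force: 0.0
time: 1.7
tcp_pos: [0.6378, 0.0559, 0.2122]
eef_rot: [0.815, 0.58, 0.0, -0.001]
force: [0.1, 0.0, 0.2]
opening: 0.0613
gripper_force: 0.0
t 1.7 p [0.6378 0.0559 0.2122] close -19.15 z [-4.e-04  2.e-03 -1.e+00] F [0.1 0.  0.2] M [-0.04 -0.04 -0.06] op 0.0613 0.0
```

```bash
python3 st.py; python3 - <<'E'
from h import *
c=dict(np.load("top0.npz")); im=c["color"].astype(int)
sub=im[155:182,262:300]; m=((sub[...,0]-sub[...,1]>45)&(sub[...,0]-sub[...,2]>45)|(sub.sum(2)<270)).astype(np.uint8)
m=cv2.morphologyEx(m,cv2.MORPH_CLOSE,np.ones((5,5)))
v,u=np.nonzero(m); p=plane(c,np.c_[u+262,v+155],.014); print(len(p),cv2.minAreaRect(np.float32(p[:,:2]*1000)),p.mean(0))
c=dict(np.load("side0.npz")); im=c["color"].astype(int)
sub=im[215:240,345:370]; m=(sub[...,0]-sub[...,1]>30)
v,u=np.nonzero(m); p=plane(c,np.c_[u+345,v+215],.012); print(len(p),cv2.minAreaRect(np.float32(p[:,:2]*1000)),p.mean(0))
E
```

```text
t 1.7 p [0.6378 0.0559 0.2122] close -19.15 z [-4.e-04  2.e-03 -1.e+00] F [0.1 0.  0.2] M [-0.04 -0.04 -0.06] op 0.0613 0.0
273 ((660.8372802734375, 88.578369140625), (95.62269592285156, 28.87346839904785), 72.33560943603516) [0.65997212 0.08583109 0.014     ]
70 ((660.3261108398438, 87.72608947753906), (114.92854309082031, 33.513607025146484), 74.08965301513672) [0.66039721 0.08799144 0.012     ]
```

```bash
python3 -m handwheel '[[0,0,0.3,0.022,0.031,-0.02,0.3],[0,0,0,0,0,-0.04,0.3],[0,0,0,0,0,-0.04,0.3],[0,0,0,0,0,-0.04,0.3],[0,0,0,0,0,-0.03,0.3],[0,0,0,0,0,-0.02,0.3],[0,0,0,0,0,0,0.3]]'
python3 st.py
```

```text
time: 2.4
tcp_pos: [0.6539, 0.081, 0.0186]
eef_rot: [0.809, 0.587, -0.004, -0.003]
force: [-0.4, 0.1, -0.6]
opening: 0.0609
gripper_force: 0.0
t 2.4 p [0.6539 0.081  0.0186] close -18.07 z [-9.8e-03 -3.0e-04 -1.0e+00] F [-0.4  0.1 -0.6] M [-0.01 -0.04 -0.01] op 0.0609 0.0
```

```bash
python3 -m handwheel '[[0,0,0,0.002,0.004,-0.007,0.3],[0,0,0,0,0,0,0.3],[0,0,0,0,0,0,0.3]]'
python3 st.py; python3 -m handwheel '[[0,0,0,0,0,0,-1],[0,0,0,0,0,0,-1],[0,0,0,0,0,0,-1],[0,0,0,0,0,0,-1],[0,0,0,0,0,0,-1]]'; python3 st.py
```

```text
time: 2.7
tcp_pos: [0.6616, 0.086, 0.018]
eef_rot: [0.809, 0.588, 0.001, 0.001]
force: [0.7, -0.6, -1.2]
opening: 0.0613
gripper_force: 0.0
t 2.7 p [0.6616 0.086  0.018 ] close -18.0 z [ 2.6e-03 -1.0e-04 -1.0e+00] F [ 0.7 -0.6 -1.2] M [-0.01  0.    0.02] op 0.0613 0.0
time: 3.2
tcp_pos: [0.6605, 0.0859, 0.0165]
eef_rot: [0.809, 0.588, 0.0, 0.0]
force: [0.1, -0.2, 0.3]
opening: 0.0245
gripper_force: 19.8
t 3.2 p [0.6605 0.0859 0.0165] close -18.01 z [ 2.e-04 -1.e-04 -1.e+00] F [ 0.1 -0.2  0.3] M [-0.05 -0.04  0.04] op 0.0245 19.810463190078735
```

```bash
python3 -m handwheel '[[0,0,0,0,0,0.02,-1],[0,0,0,0,0,0.04,-1],[0,0,0,0,0,0.04,-1],[0,0,-1,-0.008,-0.014,0.03,-1],[0,0,-1,-0.01,-0.02,0,-1],[0,0,-1,-0.01,-0.02,0,-1],[0,0,-1,-0.01,-0.02,0,-1],[0,0,-1,-0.01,-0.02,0,-1]]'
python3 -m handwheel '[[0,0,-1,-0.01,-0.02,0,-1],[0,0,-1,-0.01,-0.02,0,-1],[0,0,-1,-0.01,-0.02,0,-1],[0,0,-1,-0.01,-0.02,0,-1],[0,0,-1,-0.01,-0.02,0,-1],[0,0,-1,-0.01,-0.02,0,-1],[0,0,-1,-0.01,-0.02,0,-1],[0,0,-1,-0.01,-0.02,0,-1]]'; 
python3 -m handwheel '[[0,0,-0.3,-0.005,0,0,-1],[0,0,0,0,0,0,-1],[0,0,0,0,0,0,-1]]'
python3 st.py
```

```text
time: 4.0
tcp_pos: [0.6118, -0.0087, 0.1464]
eef_rot: [0.918, 0.397, -0.0, -0.0]
force: [0.7, -0.9, -1.3]
opening: 0.0249
gripper_force: 20.0
time: 4.8
tcp_pos: [0.5318, -0.1688, 0.1463]
eef_rot: [0.998, 0.059, -0.0, -0.0]
force: [0.2, 0.1, -0.5]
opening: 0.0249
gripper_force: 20.0
time: 5.1
tcp_pos: [0.5275, -0.1673, 0.1464]
eef_rot: [0.999, 0.049, 0.0, -0.0]
force: [-0.1, -0.8, -0.6]
opening: 0.0246
gripper_force: 20.0
t 5.1 p [ 0.5275 -0.1673  0.1464] close -84.43 z [ 1.e-04  6.e-04 -1.e+00] F [-0.1 -0.8 -0.6] M [0.04 0.02 0.04] op 0.0246 19.999040365219116
```

```bash
python3 -m handwheel '[[0,0,0,0,0,-0.03,-1],[0,0,0,0,0,-0.03,-1],[0,0,0,0,0,-0.03,-1],[0,0,0,0,0,-0.02,-1],[0,0,0,0,0,-0.01,-1],[0,0,0,0,0,-0.003,-1],[0,0,0,0,0,0,-1],[0,0,0,0,0,0,-1]]'
python3 st.py
```

```text
time: 5.9
tcp_pos: [0.5287, -0.1684, 0.0248]
eef_rot: [0.999, 0.048, 0.001, 0.001]
force: [-1.0, -0.3, 0.0]
opening: 0.0244
gripper_force: 20.0
t 5.9 p [ 0.5287 -0.1684  0.0248] close -84.49 z [ 0.0024 -0.0011 -1.    ] F [-1.  -0.3  0. ] M [ 0.04  0.03 -0.03] op 0.0244 19.99893218278885
```

```bash
python3 -m handwheel '[[0,0,0,0,0,-0.004,-1],[0,0,0,0,0,0,-1],[0,0,0,0,0,0,-0.04],[0,0,0,0,0,0,-0.04],[0,0,0,0,0,0,-0.04],[0,0,0,0,0,0.02,-0.04],[0,0,0,0,0,0.04,-0.04],[0,0,0,0,0,0.04,-0.04]]'
python3 -m handwheel '[[0,0,0,-0.01,0.03,0.04,0.3],[0,0,0,-0.02,0.04,0.04,0.3],[0,0,0,-0.02,0.04,0,0.3],[0,0,0,-0.02,0.04,0,0.3],[0,0,0,-0.02,0.04,0,0.3],[0,0,0,-0.02,0.04,0,0.3],[0,0,0,0,0,0,0.3]]'
python3 - <<'E'
from h import *
for n in("top","side"):
    c=cap(n); np.savez(f"{n}1.npz",**c); cv2.imwrite(f"pics/{n}1.png",c["color"][...,::-1])
c=dict(np.load("top1.npz")); im=c["color"][...,::-1]; cv2.imwrite("pics/crop1.png",cv2.resize(im[160:250,330:500],None,fx=4.5,fy=4.5,interpolation=2))
E
```

```text
time: 6.7
tcp_pos: [0.5261, -0.1675, 0.1193]
eef_rot: [0.999, 0.048, -0.001, -0.001]
force: [0.7, -0.3, 0.3]
opening: 0.0451
gripper_force: 0.0
time: 7.4
tcp_pos: [0.418, 0.0584, 0.1915]
eef_rot: [0.999, 0.051, -0.001, -0.001]
force: [-0.8, -0.7, 0.3]
opening: 0.0614
gripper_force: 0.0
```

View pics/crop1.png

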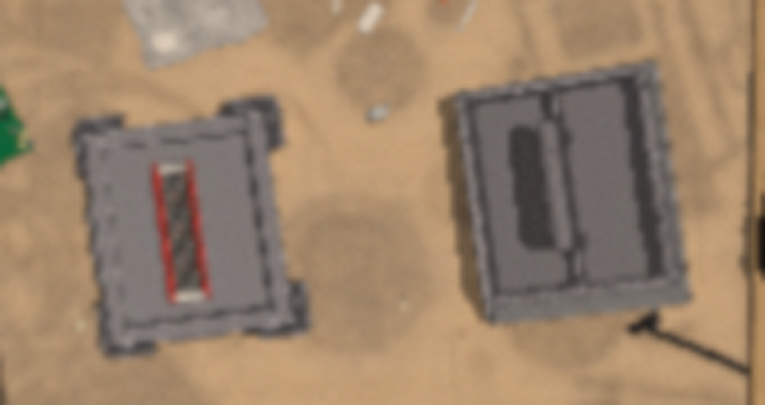

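```bash
cat > an.py <<'E'
from h import *
A=[];B=[]
for k in(0,1):
    c=dict(np.load(f"top{k}.npz")); A.append(cloud(c)); 
P=np.nanmean(A,0); c=dict(np.load("top1.npz"))
# bottom tray outline rim
print("noise",np.nanstd(A[0][165:240,422:490,2]-A[1][165:240,422:490,2]))
q=P[165:240,422:490].reshape(-1,3)
for yaw in (5,):
    a=np.radians(yaw); 
    ty=np.array([np.cos(a),np.sin(a),0]); # bar axis
    hy=np.array([-np.sin(a),np.cos(a),0]); th=np.radians(25)
    n=hy*np.sin(th)+np.array([0,0,1])*np.cos(th); tx=hy*np.cos(th)-np.array([0,0,1])*np.sin(th)
    o=np.array([.54,-.40,.046])
    L=np.stack([(q-o)@tx,(q-o)@ty,(q-o)@n],1)*1000
    for lo in range(-20,100,5):
        k=(L[:,2]>=lo)&(L[:,2]<lo+5)&(abs(L[:,0])<75)&(abs(L[:,1])<80)
        if k.sum(): print(lo,k.sum(),np.percentile(L[k],[3,50,97],axis=0).round(0).tolist())
    k=(L[:,2]>50); r=cv2.minAreaRect(np.float32(L[k][:,:2])); print("bar",k.sum(),r,L[k].mean(0))
    k=(L[:,2]>28)&(L[:,2]<48)&(abs(L[:,0])<75)&(abs(L[:,1])<80); r=cv2.minAreaRect(np.float32(L[k][:,:2])); print("rim",r)
    M=L.reshape(75,68,3)
    print(M[35,::2].round(0).tolist())
E
python3 an.py
```

```text
noise 0.0035170147191354658
-20 146 [[63.0, -75.0, -20.0], [71.0, -2.0, -18.0], [75.0, 75.0, -15.0]]
-15 12 [[-24.0, -74.0, -15.0], [72.0, 10.0, -14.0], [75.0, 64.0, -10.0]]
-10 118 [[-68.0, -75.0, -9.0], [-38.0, -65.0, -6.0], [42.0, 75.0, -5.0]]
-5 1009 [[-65.0, -72.0, -5.0], [-18.0, -5.0, -2.0], [43.0, 62.0, -0.0]]
0 614 [[-53.0, -55.0, 0.0], [-9.0, 4.0, 1.0], [43.0, 61.0, 4.0]]
5 50 [[-63.0, -73.0, 5.0], [22.0, 10.0, 7.0], [53.0, 66.0, 10.0]]
10 32 [[-63.0, -45.0, 10.0], [-8.0, 23.0, 12.0], [45.0, 65.0, 15.0]]
15 35 [[-35.0, -56.0, 16.0], [-5.0, 35.0, 18.0], [45.0, 65.0, 20.0]]
20 35 [[-32.0, -53.0, 20.0], [-6.0, 12.0, 22.0], [45.0, 65.0, 25.0]]
25 19 [[-54.0, -45.0, 25.0], [44.0, 29.0, 27.0], [45.0, 66.0, 30.0]]
30 167 [[-64.0, -63.0, 32.0], [-19.0, -2.0, 34.0], [50.0, 70.0, 35.0]]
35 245 [[-63.0, -62.0, 35.0], [-8.0, 7.0, 36.0], [49.0, 69.0, 39.0]]
40 1 [[-12.0, -29.0, 41.0], [-12.0, -29.0, 41.0], [-12.0, -29.0, 41.0]]
45 1 [[-12.0, -32.0, 47.0], [-12.0, -32.0, 47.0], [-12.0, -32.0, 47.0]]
50 2 [[-13.0, -12.0, 52.0], [-13.0, 6.0, 53.0], [-13.0, 23.0, 54.0]]
55 6 [[-13.0, -14.0, 
[... 662 characters left out ...]
.0], [68.0, 20.0, -20.0], [62.0, 19.0, -20.0], [47.0, 15.0, 35.0], [45.0, 15.0, 19.0], [42.0, 15.0, 1.0], [37.0, 15.0, -1.0], [31.0, 14.0, -0.0], [26.0, 13.0, 2.0], [20.0, 12.0, -0.0], [15.0, 11.0, 0.0], [10.0, 11.0, -1.0], [-5.0, 6.0, 74.0], [-11.0, 5.0, 76.0], [-13.0, 5.0, 56.0], [-12.0, 8.0, 1.0], [-17.0, 7.0, 1.0], [-22.0, 6.0, -1.0], [-27.0, 5.0, -0.0], [-32.0, 5.0, -1.0], [-38.0, 4.0, -0.0], [-43.0, 3.0, -1.0], [-48.0, 2.0, -1.0], [-53.0, 2.0, -1.0], [-61.0, -1.0, 38.0], [-63.0, 0.0, -5.0], [-68.0, -0.0, -10.0], [-68.0, 3.0, -85.0], [-73.0, 2.0, -87.0], [-78.0, 1.0, -89.0], [-84.0, 1.0, -92.0]]an.py:5: RuntimeWarning: Mean of empty slice
  P=np.nanmean(A,0); c=dict(np.load("top1.npz"))
```

```bash
python3 -m handwheel '[[0,0,-0.1,0.012,-0.04,0,0.1],[0,0,-0.1,0.012,-0.04,0,0.1],[0,0,0,0.012,-0.04,0.01,0.1],[0,0,0,0.012,-0.04,0.01,0.1],[-1,-0.09,0,0.012,-0.04,0.01,0.1],[-1,-0.09,0,0.012,-0.04,0.01,0.1],[-1,-0.09,0,0.012,-0.04,0,0.1],[-1,-0.09,0,0.012,-0.04,0,0.1]]'
python3 -m handwheel '[[-1,-0.09,0,0.012,-0.04,-0.01,0.1],[0,0,0,0.012,-0.04,-0.01,0.1],[0,0,0,0,0,-0.02,0.1],[0,0,0,0,0,0,0.1],[0,0,0,0,0,0,0.1]]'
python3 st.py
```

```text
time: 8.3
tcp_pos: [0.5176, -0.2695, 0.233]
eef_rot: [0.984, 0.037, 0.009, 0.176]
force: [0.1, -0.3, 0.0]
opening: 0.0518
gripper_force: 0.0
time: 8.8
tcp_pos: [0.54, -0.3464, 0.1911]
eef_rot: [0.975, 0.038, 0.01, 0.217]
force: [-0.2, -0.4, -0.3]
opening: 0.0514
gripper_force: 0.0
t 8.8 p [ 0.54   -0.3464  0.1911] close -85.64 z [ 0.0355 -0.4218 -0.906 ] F [-0.2 -0.4 -0.3] M [0.2  0.05 0.03] op 0.0514 0.0
```

```bash
python3 -m handwheel '[[0,0,0,-0.002,0.006,0,0.1],[0,0,0,0.001,-0.011,-0.024,0.1],[0,0,0,0.001,-0.011,-0.024,0.1],[0,0,0,0.001,-0.0065,-0.014,0.1],[0,0,0,0,0,0,0.1],[0,0,0,0,0,0,0.1]]' 40
python3 st.py; python3 - <<'E'
from h import *
c=cap("side"); im=c["color"][...,::-1]; cv2.imwrite("pics/crop2.png",cv2.resize(im[180:340,240:400],None,fx=3.7,fy=3.7,interpolation=2))
E
```

```text
time: 9.4
tcp_pos: [0.5424, -0.3677, 0.1309]
eef_rot: [0.975, 0.038, 0.011, 0.217]
force: [-0.1, 0.8, 0.3]
opening: 0.0515
gripper_force: 0.0
t 9.4 p [ 0.5424 -0.3677  0.1309] close -85.58 z [ 0.0389 -0.423  -0.9053] F [-0.1  0.8  0.3] M [0.17 0.05 0.  ] op 0.0515 0.0
```

View pics/crop2.png

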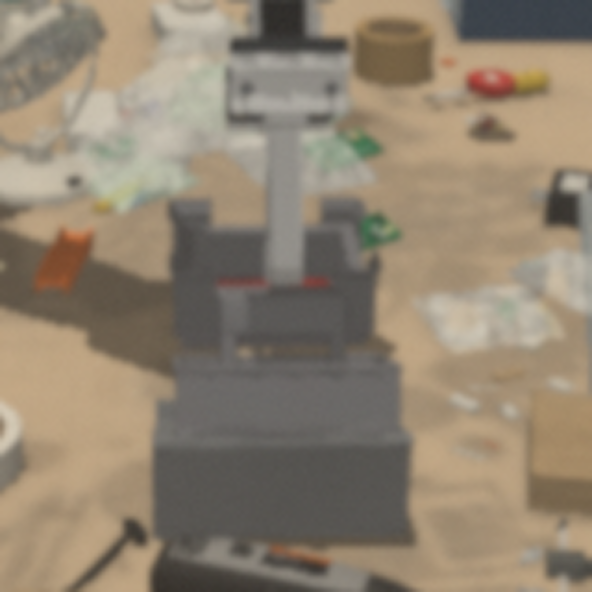

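Side view: the finger at crop x≈285 is centred on the handle (225–345) and above it. Next is lowering the last 39 mm and gripping.

```bash
python3 -m handwheel '[[0,0,0,0,-0.007,-0.015,0.1],[0,0,0,0,-0.0065,-0.014,0.1],[0,0,0,0,-0.003,-0.006,0.1],[0,0,0,0,0,0,0.1],[0,0,0,0,0,0,0.1]]' 40
python3 st.py; python3 -m handwheel '[[0,0,0,0,0,0,-0.5],[0,0,0,0,0,0,-1],[0,0,0,0,0,0,-1],[0,0,0,0,0,0,-1],[0,0,0,0,0,0,-1],[0,0,0,0,0,0,-1]]' 40; python3 st.py
```

```text
time: 9.95
tcp_pos: [0.5416, -0.3844, 0.0944]
eef_rot: [0.975, 0.038, 0.011, 0.217]
force: [-1.0, 1.0, 0.6]
opening: 0.0518
gripper_force: 0.0
t 9.95 p [ 0.5416 -0.3844  0.0944] close -85.58 z [ 0.0372 -0.4221 -0.9058] F [-1.   1.   0.6] M [ 0.23 -0.02  0.03] op 0.0518 0.0
time: 10.55
tcp_pos: [0.5421, -0.3843, 0.0952]
eef_rot: [0.975, 0.038, 0.011, 0.217]
force: [0.4, 0.9, 0.7]
opening: 0.0118
gripper_force: 40.0
t 10.55 p [ 0.5421 -0.3843  0.0952] close -85.57 z [ 0.0384 -0.4227 -0.9055] F [0.4 0.9 0.7] M [ 0.15  0.01 -0.02] op 0.0118 39.994261264801025
```

```bash
python3 -m handwheel '[[0,0,0,0,0,0.008,-1],[0,0,0,0,0,0.015,-1],[0,0,0,0,0,0.02,-1],[0,0,0,0,0,0.03,-1],[0,0,0,0,0,0.03,-1],[0,0,0,0,0,0.02,-1],[0,0,0,0,0,0,-1]]' 40
python3 -m handwheel '[[0.5,0.045,0,0,0,0,-1],[0.75,0.07,0,0,0,0,-1],[0.75,0.07,0,0,0,0,-1],[0.75,0.07,0,0,0,0,-1],[0.75,0.07,0,0,0,0,-1],[0.75,0.07,0,0,0,0,-1],[0.75,0.065,0,0,0,0,-1],[0,0,0,0,0,0,-1]]'
python3 st.py; cat > bt.py <<'E'
from h import *
ps=[]
for k in(0,1):
    c=dict(np.load(f"top{k}.npz")); P=cloud(c)[170:248,338:408].reshape(-1,3)
    # rim flange: 40..50 mm; whole >35
    q=P[(P[:,2]>.038)&(P[:,2]<.052)]; h=P[P[:,2]>.035]
    print("rim",len(q),q[:,2].mean(),cv2.minAreaRect(np.float32(q[:,:2]*1000)))
    print("all",cv2.minAreaRect(np.float32(h[:,:2]*1000)))
    f=P[(abs(P[:,2]-.004)<.010)]
    # floor visible through the opening: within 50 mm of centre
    g=f[(abs(f[:,0]-.527)<.07)&(abs(f[:,1]+.168)<.055)]; print("open",cv2.minAreaRect(np.float32(g[:,:2]*1000)))
E
python3 bt.py
```

```text
time: 11.25
tcp_pos: [0.5443, -0.3858, 0.2241]
eef_rot: [0.975, 0.038, 0.015, 0.22]
force: [1.2, -1.1, -2.2]
opening: 0.0118
gripper_force: 40.0
time: 12.05
tcp_pos: [0.5409, -0.386, 0.2162]
eef_rot: [0.999, 0.038, -0.001, -0.0]
force: [0.5, -0.0, -3.8]
opening: 0.012
gripper_force: 40.0
t 12.05 p [ 0.5409 -0.386   0.2162] close -85.65 z [-2.9e-03  8.0e-04 -1.0e+00] F [ 0.5 -0.  -3.8] M [-0.04  0.04 -0.01] op 0.012 39.995067715644836
rim 644 0.04427986819528922 ((527.3809814453125, -169.29624938964844), (135.91929626464844, 113.2818374633789), 5.541120529174805)
all ((526.37451171875, -168.97247314453125), (149.0437774658203, 127.166748046875), 5.857290744781494)
open ((525.656982421875, -169.34014892578125), (108.66063690185547, 139.316162109375), 88.75096893310547)
rim 648 0.04433034124347657 ((526.6871948242188, -169.7135772705078), (135.00161743164062, 113.48626708984375), 5.983095169067383)
all ((526.514404296875, -168.65560913085938), (149.61843872070312, 126.93559265136719), 6.057531356811523)
open ((524.8955078125, -170.08843994140625), (108.59278869628906, 139.17626953125), 88.03666687011719)
```

```bash
python3 -m handwheel '[[0,0,0.3,-0.002,0.015,0,-1],[0,0,0,-0.002,0.03,0,-1],[0,0,0,-0.002,0.035,0,-1],[0,0,0,-0.002,0.035,0,-1],[0,0,0,-0.002,0.035,0,-1],[0,0,0,-0.002,0.035,0,-1],[0,0,0,-0.002,0.022,0,-1],[0,0,0,0,0.01,0,-1]]'
python3 -m handwheel '[[0,0,0,0,0,-0.02,-1],[0,0,0,0,0,-0.03,-1],[0,0,0,0,0,-0.02,-1],[0,0,0,0,0,0,-1],[0,0,0,0,0,0,-1],[0,0,0,0,0,0,-1],[0,0,0,0,0,0,-1]]'
python3 st.py
python3 - <<'E'
from h import *
for n in("top","side"):
    c=cap(n); np.savez(f"{n}2.npz",**c)
    im=c["color"][...,::-1]; b=im[160:260,325:425] if n=="top" else im[180:280,265:365]; cv2.imwrite(f"pics/{n}2.png",cv2.resize(b,(400,400),interpolation=2))
cv2.imwrite("pics/crop3.png",np.hstack([cv2.imread("pics/top2.png"),cv2.imread("pics/side2.png")]))
E
```

```text
time: 12.85
tcp_pos: [0.5266, -0.1632, 0.2177]
eef_rot: [0.998, 0.055, -0.001, -0.0]
force: [-0.4, -0.3, -3.1]
opening: 0.0119
gripper_force: 40.0
time: 13.55
tcp_pos: [0.5291, -0.1679, 0.1498]
eef_rot: [0.999, 0.052, 0.001, 0.001]
force: [0.1, 0.3, -3.2]
opening: 0.0116
gripper_force: 40.0
t 13.55 p [ 0.5291 -0.1679  0.1498] close -84.0 z [ 0.0023 -0.0017 -1.    ] F [ 0.1  0.3 -3.2] M [ 0.04 -0.   -0.03] op 0.0116 39.99524474143982
```

View pics/crop3.png

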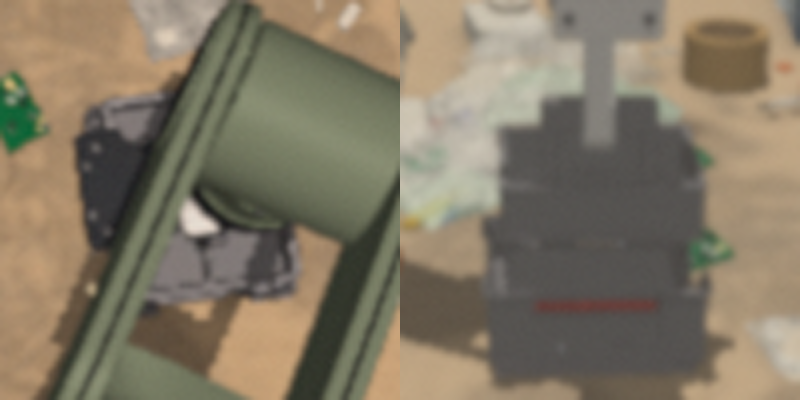

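Top view: the arm hides the middle of the tray, but its lower edge, lower right corner (290,290) and upper left corner are visible. Side view: the held tray spans x≈502–703 above the bottom tray's 487–708. I'm measuring the offset between the two from depth.

```bash
cat > ov.py <<'E'
from h import *
import sys
k=sys.argv[1]; zr=float(sys.argv[2])
a=np.radians(5.9); ex=np.array([np.cos(a),np.sin(a)]); ey=np.array([-np.sin(a),np.cos(a)]); o=np.array([.527,-.1693])
def L(q): return np.c_[(q[:,:2]-o)@ex,(q[:,:2]-o)@ey,q[:,2]]*1000
for n in("top","side"):
    c=dict(np.load(f"{n}{k}.npz")); q=cloud(c).reshape(-1,3); q=q[np.isfinite(q).all(1)]; l=L(q); l=l[(abs(l[:,0])<90)&(abs(l[:,1])<90)]
    r=l[(l[:,2]>zr-10)&(l[:,2]<zr+8)]
    if n=="top":
        print("rim z",np.median(r[:,2]),"long extent",np.percentile(r[:,0],[0,1,2,98,99,100]).round(1),"short",np.percentile(r[:,1],[0,1,2,98,99,100]).round(1),len(r))
        for s in(-1,): # edge slope along -long side
            e=[]
            for b in range(-40,50,8):
                t=r[(r[:,1]>=b)&(r[:,1]<b+8)&(r[:,0]<-40)]
                if len(t)>3: e.append((b+4,np.sort(t[:,0])[:2].mean().round(1)))
            print("edge -long",e)
    else:
        w=l[(l[:,2]>zr-36)&(l[:,2]<zr-3)&(l[:,1]<-40)]
        A=np.c_[w[:,0],w[:,2],np.ones(len(w))]; p=np.linalg.lstsq(A,w[:,1],rcond=None)[0]
        print("top wall -y: yaw rel deg",np.degrees(np.arctan(p[0])).round(2),"y med",np.median(w[:,1]),"x ext",np.percentile(w[:,0],[0,1,50,99,100]).round(1),"zslope",p[1])
        for name,zl,zh in(("bot walls",12,40),("angles",46,66)):
            v=l[(l[:,2]>zl)&(l[:,2]<zh)&(l[:,1]<-40)]; print(name,len(v),"y",np.percentile(v[:,1],[5,50]).round(1),"x ext",np.percentile(v[:,0],[0,1,99,100]).round(1))
            v=v[v[:,0]<40] if 0 else v
            A=np.c_[v[:,0],np.ones(len(v))]; print("  yaw",np.degrees(np.arctan(np.linalg.lstsq(A,v[:,1],rcond=None)[0][0])))
        b=[]
        for z in range(int(zr)-46,int(zr)-30,2):
            v=l[(l[:,2]>z)&(l[:,2]<z+2)&(l[:,1]<-35)&(l[:,1]>-75)]; b.append((z,len(v)))
        print("underside count",b)
E
python3 ov.py 2 134
```

```text
rim z 133.85922442030184 long extent [-64.2 -64.1 -63.9  67.8  68.2  68.6] short [-53.9 -53.  -52.8  55.8  56.5  57.3] 179
edge -long [(-36, np.float64(-62.7)), (-28, np.float64(-63.9)), (-20, np.float64(-63.3)), (-12, np.float64(-62.3)), (-4, np.float64(-63.8)), (4, np.float64(-62.8)), (12, np.float64(-64.1)), (20, np.float64(-63.4)), (28, np.float64(-63.2)), (36, np.float64(-63.6)), (44, np.float64(-62.7))]
top wall -y: yaw rel deg 0.4 y med -53.23284247459542 x ext [-58.5 -58.4   4.8  67.2  69.4] zslope -0.0008797668900583089
bot walls 501 y [-62.4 -57.2] x ext [-68.8 -68.7  71.8  72.6]
  yaw -0.39636129914894364
angles 167 y [-65.3 -61.3] x ext [-71.2 -71.1  73.8  75.4]
  yaw 0.3921887566675609
underside count [(88, 0), (90, 0), (92, 0), (94, 12), (96, 32), (98, 39), (100, 31), (102, 33)]
```

```bash
python3 -m handwheel '[[0,0,0,-0.0022,-0.002,0,-1],[0,0,0,0,0,-0.01,-1],[0,0,0,0,0,-0.01,-1],[0,0,0,0,0,-0.008,-1],[0,0,0,0,0,0,-1],[0,0,0,0,0,0,-1],[0,0,0,0,0,0,-1]]'
python3 st.py
python3 - <<'E'
from h import *
for n in("top","side"):
    c=cap(n); np.savez(f"{n}3.npz",**c)
E
python3 ov.py 3 106
```

```text
time: 14.35
tcp_pos: [0.5261, -0.1694, 0.1202]
eef_rot: [0.999, 0.052, -0.0, 0.0]
force: [0.7, -0.2, -3.5]
opening: 0.0117
gripper_force: 40.0
t 14.35 p [ 0.5261 -0.1694  0.1202] close -84.0 z [-3.e-04 -3.e-04 -1.e+00] F [ 0.7 -0.2 -3.5] M [ 0.01  0.03 -0.03] op 0.0117 39.995253682136536
rim z 104.07559763582141 long extent [-67.6 -67.4 -67.3  64.6  65.   65.5] short [-55.1 -54.5 -53.7  54.7  55.2  56. ] 169
edge -long [(-36, np.float64(-67.2)), (-28, np.float64(-66.2)), (-20, np.float64(-66.4)), (-12, np.float64(-66.7)), (-4, np.float64(-65.7)), (4, np.float64(-67.3)), (12, np.float64(-66.3)), (20, np.float64(-66.4)), (28, np.float64(-66.9)), (36, np.float64(-65.8)), (44, np.float64(-67.4))]
top wall -y: yaw rel deg 0.36 y med -54.45751575235778 x ext [-63.5 -63.5   0.8  65.1  65.7] zslope 0.0036068384496393824
bot walls 497 y [-62.4 -57.3] x ext [-68.8 -68.7  71.7  72.4]
  yaw -0.288898487689366
angles 172 y [-65.2 -60.9] x ext [-71.2 -71.2  73.2  75.3]
  yaw -0.6260919852233341
underside count [(60, 13), (62, 21), (64, 21), (66, 32), (68, 41), (70, 31), (72, 33), (74, 40)]
```

```bash
python3 -m handwheel '[[0,0,0,0.001,0,-0.003,-1],[0,0,0,0,0,-0.003,-1],[0,0,0,0,0,-0.003,-1],[0,0,0,0,0,-0.003,-1],[0,0,0,0,0,-0.002,-1],[0,0,0,0,0,0,-1]]'
python3 st.py
```

```text
time: 15.05
tcp_pos: [0.5264, -0.1691, 0.1054]
eef_rot: [0.999, 0.052, -0.001, -0.0]
force: [0.1, 0.9, -2.1]
opening: 0.0118
gripper_force: 40.0
t 15.05 p [ 0.5264 -0.1691  0.1054] close -84.0 z [-1.8e-03  4.0e-04 -1.0e+00] F [ 0.1  0.9 -2.1] M [0.06 0.09 0.02] op 0.0118 39.995269775390625
```

```bash
python3 -m handwheel '[[0,0,0,0,0,-0.001,-1],[0,0,0,0,0,-0.001,-1],[0,0,0,0,0,-0.001,-1],[0,0,0,0,0,0,-1]]'
python3 st.py;  python3 -m handwheel '[[0,0,0,0,0,-0.001,-1],[0,0,0,0,0,0,-1],[0,0,0,0,0,0,-1]]'
python3 st.py
```

```text
time: 15.45
tcp_pos: [0.5266, -0.1693, 0.1029]
eef_rot: [0.999, 0.052, -0.001, -0.0]
force: [0.3, -0.8, -3.1]
opening: 0.012
gripper_force: 40.0
t 15.45 p [ 0.5266 -0.1693  0.1029] close -84.0 z [-1.e-03  1.e-04 -1.e+00] F [ 0.3 -0.8 -3.1] M [0.02 0.01 0.01] op 0.012 39.99519646167755
time: 15.75
tcp_pos: [0.5267, -0.1693, 0.102]
eef_rot: [0.999, 0.052, -0.0, -0.0]
force: [-0.6, -0.1, -3.1]
opening: 0.0119
gripper_force: 40.0
t 15.75 p [ 0.5267 -0.1693  0.102 ] close -84.0 z [-9.e-04 -0.e+00 -1.e+00] F [-0.6 -0.1 -3.1] M [0.08 0.   0.02] op 0.0119 39.99521791934967
```

Still carrying the full weight with no side force, so I keep lowering.

```bash
python3 -m handwheel '[[0,0,0,0,0,-0.001,-1],[0,0,0,0,0,0,-1],[0,0,0,0,0,0,-1]]'
python3 -m handwheel '[[0,0,0,0,0,-0.001,-1],[0,0,0,0,0,0,-1],[0,0,0,0,0,0,-1]]'
python3 st.py
```

```text
time: 16.05
tcp_pos: [0.5267, -0.1693, 0.1009]
eef_rot: [0.999, 0.052, -0.0, -0.0]
force: [0.8, 0.4, -3.1]
opening: 0.0115
gripper_force: 40.0
time: 16.35
tcp_pos: [0.5267, -0.1693, 0.1]
eef_rot: [0.999, 0.052, -0.0, -0.0]
force: [0.1, 0.1, -2.0]
opening: 0.0116
gripper_force: 40.0
t 16.35 p [ 0.5267 -0.1693  0.1   ] close -84.0 z [-8.e-04 -0.e+00 -1.e+00] F [ 0.1  0.1 -2. ] M [0.03 0.   0.01] op 0.0116 39.995757937431335
```

```bash
python3 -m handwheel '[[0,0,0,0,0,-0.001,-1],[0,0,0,0,0,0,-1],[0,0,0,0,0,0,-1]]'
python3 -m handwheel '[[0,0,0,0,0,-0.001,-1],[0,0,0,0,0,0,-1],[0,0,0,0,0,0,-1]]'
python3 st.py
```

```text
time: 16.65
tcp_pos: [0.5267, -0.1694, 0.0998]
eef_rot: [0.999, 0.052, -0.0, 0.0]
force: [-4.4, 1.4, 4.1]
opening: 0.0117
gripper_force: 40.0
time: 16.95
tcp_pos: [0.5267, -0.1694, 0.0998]
eef_rot: [0.999, 0.052, -0.0, 0.0]
force: [-6.3, 1.9, 10.4]
opening: 0.0118
gripper_force: 40.0
t 16.95 p [ 0.5267 -0.1694  0.0998] close -83.99 z [-9.e-04 -3.e-04 -1.e+00] F [-6.3  1.9 10.4] M [0.42 0.87 0.03] op 0.0118 39.99759078025818
```

```bash
python3 -m handwheel '[[0,0,0,0,0,0.001,-1],[0,0,0,0,0,0,-1],[0,0,0,0,0,0,-0.6],[0,0,0,0,0,0,-0.4],[0,0,0,0,0,0,-0.2],[0,0,0,0,0,0,-0.2]]' 10
python3 -m handwheel '[[0,0,0,0,0,0.01,-0.2],[0,0,0,0,0,0.03,-0.2],[0,0,0,0,0,0.04,-0.2],[0,0,0,0,0.03,0.04,-0.2],[0,0,0,-0.02,0.04,0.03,-0.2],[0,0,0,-0.02,0.04,0,-0.2],[0,0,0,-0.02,0.04,0,-0.2],[0,0,0,-0.02,0.04,0,-0.2]]'
python3 -m handwheel '[[0,0,0,-0.02,0.04,0,-0.2],[0,0,0,0,0,0,-0.2],[0,0,0,0,0,0,-0.2]]'
python3 - <<'E'
from h import *
for n in("top","side"):
    c=cap(n); np.savez(f"{n}4.npz",**c); im=c["color"][...,::-1]; b=im[160:260,325:425] if n=="top" else im[180:280,265:365]; cv2.imwrite(f"pics/{n}4.png",cv2.resize(b,(400,400),interpolation=2))
cv2.imwrite("pics/crop4.png",np.hstack([cv2.imread("pics/top4.png"),cv2.imread("pics/side4.png")]))
c=dict(np.load("top4.npz")); q=cloud(c)[165:250,335:412].reshape(-1,3)
a=np.radians(5.9); o=np.array([.527,-.1693]); x=(q[:,:2]-o)@[np.cos(a),np.sin(a)]; y=(q[:,:2]-o)@[-np.sin(a),np.cos(a)]
def pl(m):
    A=np.c_[x[m],y[m],np.ones(m.sum())]; z=q[m,2]; p=np.linalg.lstsq(A,z,rcond=None)[0]
    k=abs(A@p-z)<.005; p=np.linalg.lstsq(A[k],z[k],rcond=None)[0]; return k.sum(),p.round(4)
m=(q[:,2]>.075)&(q[:,2]<.095); print("rim",pl(m),cv2.minAreaRect(np.float32(np.c_[x,y][m]*1000)))
m=(abs(x)<.055)&(abs(y)<.045)&(q[:,2]<.06)&(q[:,2]>.035); print("floor",pl(m))
m=(q[:,2]>.045)&((abs(x)>.0695)|(abs(y)>.0595))&(q[:,2]<.072); print("angles",m.sum(),cv2.minAreaRect(np.float32(np.c_[x,y][m]*1000)))
m=q[:,2]>.105; print("bar",cv2.minAreaRect(np.float32(np.c_[x,y][m]*1000)),np.median(q[m,2]))
E
python3 ov.py 4 85
```

```text
time: 17.55
tcp_pos: [0.5268, -0.1693, 0.0987]
eef_rot: [0.999, 0.052, -0.0, -0.0]
force: [0.0, 0.5, -0.4]
opening: 0.0368
gripper_force: 0.0
time: 18.35
tcp_pos: [0.4476, 0.0191, 0.2481]
eef_rot: [0.999, 0.052, 0.001, 0.0]
force: [-0.3, -0.1, 1.4]
opening: 0.0377
gripper_force: 0.0
time: 18.65
tcp_pos: [0.4282, 0.0583, 0.2477]
eef_rot: [0.999, 0.054, 0.001, 0.0]
force: [-0.4, 0.6, -0.0]
opening: 0.0377
gripper_force: 0.0
rim (np.int64(376), array([0.0049, 0.0086, 0.0838])) ((-0.25670623779296875, 0.3982048034667969), (132.76666259765625, 111.52810668945312), 0.2895810604095459)
floor (np.int64(1027), array([-0.0018, -0.0024,  0.0483]))
angles 140 ((-0.6986923217773438, 0.6485519409179688), (126.99394226074219, 148.8486785888672), 89.94244384765625)
bar ((-0.368896484375, 2.0164198875427246), (77.27054595947266, 12.373298645019531), 0.13272693753242493) 0.1227711776190219
rim z 83.86456138347975 long extent [-66.7 -66.4 -66.1  65.6  66.   66.3] short [-55.5 -54.4 -54.2  55.6  55.8  56.3] 396
edge -long [(-36, np.float64(-65.3)), (-28, np.float64(-65.8)), (-20, np.float64(-64.8)), (-12, np.float64(-66.4)), (-4, np.float64(-65.4)), (4, np.float64(-65.5)), (12, np.float64(-65.9)), (20, np.float64(-64.9)), (28, np.float64(-66.5)), (36, np.float64(-65.5)), (44, np.float64(-64.8)), (52, np.float64(-66.4))]
top wall -y: yaw rel deg -0.22 y med -54.88761728749367 x ext [-71.2 -68.7   3.4  72.4  75.6] zslope 0.0860456972034106
bot walls 499 y [-62.5 -57.2] x ext [-68.8 -68.7  71.4  72.5]
  yaw -0.19782087533954587
angles 422 y [-64.2 -55.8] x ext [-71.2 -68.7  72.5  75.6]
  yaw -0.45113101035044606
underside count [(39, 37), (41, 39), (43, 33), (45, 46), (47, 48), (49, 37), (51, 28), (53, 47)]
```

View pics/crop4.png

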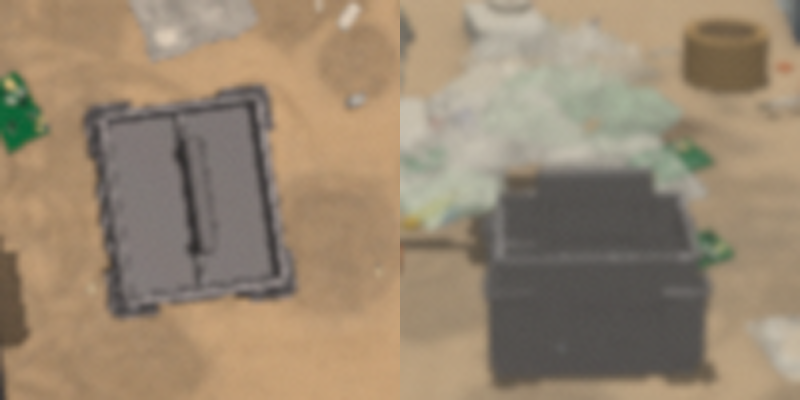

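The top tray sits at the rim (about 39.6 mm above the measured bottom rim, for 40 mm walls). It is level and centred inside all four angles at crop (100,115), (255,105), (120,300) and (285,285), so I'm handing the job in.

```bash
python3 -c "
from station import env
print(env.finish_job())"
```

```text
the job is handed in; nothing more can be done
None
```

The job is handed in (no verdict returned): the hex-key holder lies flat in the bottom tray, the handled tray measures level, centred and seated on the rim inside all four angles, and the gripper is clear of everything at about 19 s.

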